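# Take the nested sample cups apart onto their chill plates and line the blue one

## Robot

A 6-joint arm with a two-finger parallel gripper is mounted at the origin on a cart in front of the work surface, level with it; the furniture and walls round the work are solid. World frame = base frame: x ahead of the robot, y to its left, z up, the work surface at z = 0. Lengths are in m, angles in degrees, forces in N, time in s.
With the tool pointing down it reaches from about 0.25 to 0.725 m from the base axis. Payload 9.7 kg.
Tool frame: the origin (TCP) lies midway between the tips of the shut fingers; the grasp point (between the pads) lies 19 mm behind it (bot.hold_point_z is the distance from the TCP to the grasp point, in m); z points along the fingers, y is the line along which they close (so a half turn about z gives the same grasp; the last joint's range is limited). The gripper opens to 85 mm and grips with 20 to 120 N. Pads are 22 mm wide; open, the fingers measure 114 mm over their backs; the gripper's body (76 mm by 85 mm) begins 54 mm behind the grasp point. The pads swing forward as they close: fully open they stand 13 mm farther back than shut.
Start: joints at [67.036, 4.979, 10.078, 95.1, 0, 90], TCP at [0.215, 0.506, 0.231] pointing down, gripper open.
Joint ranges: [-179.16, 179.16], [-48.56, 103.87], [-65.8, 70.77], [-126.05, 130.52], [-82.76, 87.17], [-180, 180]. Speed limits (degrees/s): [127.2, 127.2, 147.25, 180, 180, 180].

## Interface

Orientations are given as [roll, pitch, yaw] about the fixed x, y, z axes, in that order (R = Rz(yaw) Ry(pitch) Rx(roll)).
In Python, from workcell import bot gives the robot as it stands.
- The arm moves only by the tool play_rows, never from a script. Its argument "steps" is a list that holds one entry, the list of rows, each a list of 4 numbers: the shift along the tool's x, y, z in m, then the turn about the tool's z in rad. In form: [[[tx, ty, tz, yaw], ...]]. A call has exactly 5 rows; each row shifts and turns the commanded pose from where the row before left it, along the tool's axes as they then stand; what a row does not reach is not made up. A row lasts 1/12 s, in which the tool goes at most 41.7 mm and 7.16 degrees, less where a joint would pass 70% of its speed; a pose out of reach is approached as far as the arm can. A call is refused whole if a number of a shift passes 0.0417 or a number of a turn 0.125, either way. A call with a gripper value outside its range is refused whole. "gripper" is the finger opening in m, from 0 to 0.0854, set as the call begins (left out, the last holds). The fingers move at their own pace and stop on an object; "squeeze" is the grip in N (left out, the last holds). Time passes only in rows, so rows that do not move let the fingers close, or fill a call up. It gives the time, the measured TCP pose, the force, the opening and the grip force at its end, in the units of the state.
- bot.get_obs(): the state, without advancing time (a new reading comes with each control period).
- bot.camera(name): name is "scene" or "top"; returns a dict with "img" (384x512x3 uint8, blue, green, red), "vfov" (degrees; the focal length in pixels is half the picture's height over the tangent of half this angle, whatever the lens; pixels are square), "cx", "cy" (the principal point, pixels), "D" ([k1, k2, p1, p2, k3] as OpenCV has them; the pictures are not rectified), "xyz" and "attitude" of the camera in the world. Camera axes: x right, y down, z forward; pixel columns grow to the right and rows downward; lengths in m; the calibration is good to about 2 mm. A picture is of the moment at which its call begins. There is no depth.
- bot.job_done(): hands the job in; it is judged then, once.
The state is a dict: "time": time; "q": joint angles; "qd": joint speeds; "joint_efforts": joint torques, N m; "ee_pos": TCP position; "tcp_rot": TCP orientation; "wrist_force": force on the tool from outside, world axes, zero at the start; "torque": the same for the moment, N m; "opening": finger opening in m; "grasp_force": force on a finger pad.
Only numpy, scipy, OpenCV 4.12 (cv2) and the standard library are available. Lean on these libraries where they do the work, as an engineer would, in place of code of your own. Each camera call takes 0.05 s, during which the arm holds its last target. There are 200 camera calls.

## Task

Take the nest of three cups apart and stand each cup upright in the middle of the chill plate of its own colour: red on red, yellow on yellow, blue on blue. The loose white liner cup has to end up nested in the emptied blue cup, lowered gently until it sits fully down on the floor of the blue cup, without forcing it. Set everything down gently, tip nothing over, let go of everything, and leave the tape roll, the amber bottle and the petri dish where they are.

Things in the scene. Friction and masses are not known exactly. Their poses are not given: they have to be found in the camera images.
- cup_red: Small red tapered cup, open on top: foot 24 mm, rim 34 mm across, 78 mm high, wall 2.5 mm, floor 3 mm thick. Origin: centre of its underside, z up; round. At the start it stands inside the yellow cup and stands 17 mm out of it (rim 85 mm above the table). Stiff, about 30 g; grip across the outside just below the rim.
- cup_yellow: Middle yellow tapered cup, open on top: foot 36 mm, rim 50 mm across, 64 mm high, wall 2.5 mm, floor 3 mm thick. Origin: centre of its underside, z up; round. At the start it stands inside the blue cup and stands 18 mm out of it (rim 68 mm above the table). Stiff, about 40 g; grip across the outside just below the rim.
- cup_blue: Large blue tapered cup, open on top: foot 52 mm, rim 66 mm across, 50 mm high, wall 3 mm, floor 4 mm thick; its mouth is 60 mm wide. Origin: centre of its underside, z up; round. At the start it stands on the table with the yellow cup loosely in it and the red one in that. Stiff, about 60 g; grip across the outside just below the rim.
- liner: White tapered liner cup, open on top: foot 43 mm, rim 61 mm across, 64 mm high, wall 2.5 mm, floor 3 mm thick. Fits the empty blue cup with 2 mm clearance all round; fully home its origin is 4 mm above the blue cup's and it stands 18 mm out. Origin: centre of its underside, z up; round. At the start it stands alone on the table. Stiff, about 45 g; grip across the outside just below the rim.
- plate_red: Fixed round chill plate with a red rim and a bare aluminium middle, 92 mm across, 8 mm thick, flat on top. Its origin is the centre of its underside, so its top is 8 mm above that. It lies flat on the table.
- plate_yellow: Fixed round chill plate with a yellow rim and a bare aluminium middle, 92 mm across, 8 mm thick, flat on top. Its origin is the centre of its underside, so its top is 8 mm above that. It lies flat on the table.
- plate_blue: Fixed round chill plate with a blue rim and a bare aluminium middle, 92 mm across, 8 mm thick, flat on top. Its origin is the centre of its underside, so its top is 8 mm above that. It lies flat on the table.
- tape_roll: Roll of green tape lying flat, 76 mm across, 19 mm high. A bystander, loose, to be left where it is. Origin at the centre of its underside.
- btl_amber: Amber bottle with a black cap, standing, 50 mm across, 89 mm high. A bystander, loose, to be left where it is. Origin at the centre of its underside.
- petri_dish: Pale petri dish lying flat, 60 mm across, 15 mm high, standing by itself near the left edge of the work area; the fixed dishes stacked behind it are not this one. A bystander, loose, to be left where it is. Origin at the centre of its underside.
Not all that is in view belongs to the job. There is more than one size of the cup_yellow; the one meant has the size given above. What is shaped like the plate_blue but green is not meant.

How it is judged (in metres and radians):
At the end, for the whole second after the job is handed in: Each cup stands upright (within 0.1 rad) on the plate of its own colour, its centre within 15 mm of the plate's; the liner sits in the blue cup, centred within 8 mm and less than 4 mm above full depth, upright within 0.12 rad; all released and at rest (horizontal distance between cup_red and plate_red below 0.015 m and z of cup_red in the frame of plate_red between 0.005 and 0.012 m and angle between each of cup_red, cup_yellow, cup_blue's own z axis and vertical below 0.1 rad and horizontal distance between cup_yellow and plate_yellow below 0.015 m and z of cup_yellow in the frame of plate_yellow between 0.005 and 0.012 m and horizontal distance between cup_blue and plate_blue below 0.015 m and z of cup_blue in the frame of plate_blue between 0.005 and 0.012 m and horizontal distance between liner and cup_blue below 0.008 m and z of liner in the frame of cup_blue between 0.001 and 0.008 m and angle between liner's own z axis and vertical below 0.12 rad and linear speed of each of cup_red, cup_yellow, cup_blue, liner below 0.02 m/s and contact force between the fingers and cup_red below 0.05 N and contact force between the fingers and cup_yellow below 0.05 N and contact force between the fingers and cup_blue below 0.05 N and contact force between the fingers and liner below 0.05 N); the robot touches nothing.
It fails at once if a cup or the liner is tipped over (angle between any of cup_red, cup_yellow, cup_blue, liner's own z axis and vertical above 0.8 rad).
It fails at once if a cup is slammed or dropped hard onto a plate (over 40 N) (contact force between any of cup_red, cup_yellow, cup_blue and plate_red above 40 N or contact force between any of cup_red, cup_yellow, cup_blue and plate_yellow above 40 N or contact force between any of cup_red, cup_yellow, cup_blue and plate_blue above 40 N).
It fails at once if the liner is forced into the blue cup (over 30 N) (contact force between liner and cup_blue above 30 N).
It fails at once if the tape roll, the amber bottle or the petri dish is pushed aside or knocked over (distance of any of tape_roll, btl_amber, petri_dish from where it was at the start of the episode above 0.02 m or angle between btl_amber's own z axis and vertical above 0.4 rad).
It also fails if it takes over 96 s, if anything falls off the work surface, if the arm or the gripper's body presses on something with over 40 N, if the wrist force passes 120 N, or if a joint passes its speed limit or range.

## Working session

There is one attempt and no reset: what is moved stays moved. The work goes in short steps, Python scripts to look and compute and a tool call to move; the robot and the scene stay as the last step left them, time stands still between calls to the robot, and variables do not carry over. Pictures are saved under pics/ and viewed, at most 14 in all, crops included, and the job is handed in when it is done.

Besides the shell and the picture viewer there is one more tool, called after ">>>" by a JSON object that holds its "fn" and its "kwargs", one argument or row to a line. play_rows: Moves the arm, as the interface text tells. Its arguments: {"type":"object","properties":{"steps":{"type":"array","items":{"type":"array","items":{"type":"array","items":{"type":"number"}}}},"gripper":{"type":"number"},"squeeze":{"type":"number"}},"required":["steps"]}

```bash
mkdir -p pics
python3 - <<'E'
from workcell import bot
import cv2
o=bot.get_obs(); print({k:o[k] for k in o})
for n in("scene","top"):
    c=bot.camera(n); cv2.imwrite(f"pics/{n}0.png",cv2.resize(c["img"],(800,600),interpolation=cv2.INTER_CUBIC)); print(n,{k:c[k] for k in c if k!="img"})
    cv2.imwrite(f"{n}0_raw.png",c["img"])
E
```

```text
{'time': 0.0, 'q': array([ 6.70374380e+01,  5.01209901e+00,  1.00338445e+01,  9.50980866e+01,
       -1.22858810e-03,  8.99997355e+01]), 'qd': array([-0.08908906,  0.04345421, -0.00917381, -0.0012249 , -0.02744776,
       -0.02416171]), 'joint_efforts': array([ 1.90382554e-03, -5.20388746e+01,  4.64801753e+01,  1.65773788e-02,
        1.09615430e-04, -5.07591878e-06]), 'ee_pos': array([0.21449073, 0.50621224, 0.23056801]), 'tcp_rot': array([-1.79923659e+02,  1.22823454e-03,  1.57037704e+02]), 'wrist_force': array([ 0.57939645, -0.24751736,  0.18196884]), 'torque': array([-0.02063482, -0.02514164,  0.02589731]), 'grasp_force': 0.0, 'opening': 0.08535738966360377}
scene {'vfov': 51.25100828125766, 'cx': 257.9723974032354, 'cy': 196.28113945970716, 'D': array([-0.07641018,  0.        ,  0.        ,  0.        ,  0.        ]), 'xyz': array([ 4.34964381e-04, -6.19504778e-01,  8.72801775e-01]), 'attitude': array([-131.82582436,   -1.06745989,  -33.56323895])}
top {'vfov': 52.609821074262925, 'cx': 254.84708023734524, 'cy': 195.71040217493268, 'D': array([-0.11390617,  0.        ,  0.        ,  0.        ,  0.        ]), 'xyz': array([0.40135042, 0.14623445, 1.09548785]), 'attitude': array([-172.13060725,   -0.73335935,  -89.66562169])}
```

View pics/scene0.png

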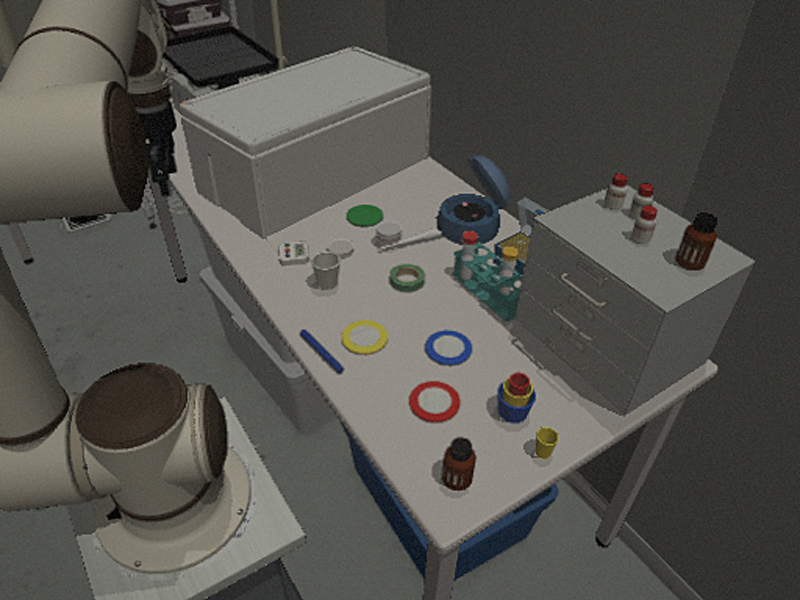

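View pics/top0.png

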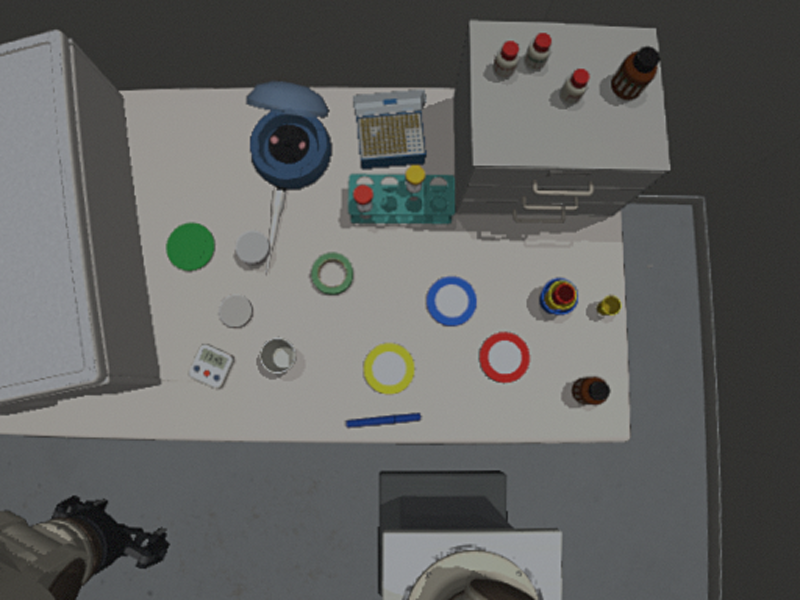

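The top view (800 px wide) shows the nest at (560,296) and the small yellow decoy cup at (609,306). The plates are red (504,357), yellow (388,368) and blue (451,301). The liner is at (277,357), the bottle at (591,390), the tape roll at (331,273) and the petri dish at (236,311).

```bash
cat > h.py <<'E'
import numpy as np, cv2
from scipy.spatial.transform import Rotation as R
from scipy.optimize import minimize
def K(c):
    f=c["img"].shape[0]/2/np.tan(np.radians(c["vfov"]/2)); return np.array([[f,0,c["cx"]],[0,f,c["cy"]],[0,0,1.]])
def proj(c,P):
    A=R.from_euler("xyz",c["attitude"],degrees=True).as_matrix()
    return cv2.projectPoints(np.asarray(P,float),cv2.Rodrigues(A.T)[0],-A.T@c["xyz"],K(c),c["D"])[0][:,0]
def ray(c,uv,z):
    A=R.from_euler("xyz",c["attitude"],degrees=True).as_matrix()
    n=cv2.undistortPoints(np.array([[uv]],float),K(c),c["D"])[0,0]; d=A@[n[0],n[1],1]
    return c["xyz"]+d*(z-c["xyz"][2])/d[2]
def circ(x,y,z,r,n=48):
    t=np.linspace(0,2*np.pi,n,endpoint=False); return np.c_[x+r*np.cos(t),y+r*np.sin(t),0*t+z]
# (z,r) ring pairs, relative to underside
CUP=dict(red=[(0,.012),(.078,.017)],yellow=[(0,.018),(.064,.025)],blue=[(0,.026),(.050,.033)],liner=[(0,.0215),(.064,.0305)],
 plate=[(0,.046),(.008,.046)],bottle=[(0,.025),(.06,.025),(.089,.012)],tape=[(0,.038),(.019,.038)],petri=[(0,.03),(.015,.03)])
S=8
def sil(c,kind,x,y,z0,box):
    pts=np.vstack([circ(x,y,z0+z,r) for z,r in CUP[kind]]); uv=proj(c,pts)
    m=np.zeros(((box[3]-box[1])*S,(box[2]-box[0])*S),np.uint8)
    h=cv2.convexHull(((uv-[box[0]-.5,box[1]-.5])*S).astype(np.float32)); cv2.fillConvexPoly(m,h.astype(np.int32),1)
    return cv2.resize(m.astype(np.float32),None,fx=1/S,fy=1/S,interpolation=cv2.INTER_AREA)
def fit(cams,masks,parts,x0):
    """parts: [(kind,z0)]; masks float images"""
    bx=[]
    for c in cams:
        u=proj(c,[[x0[0],x0[1],.03]])[0]; u=u.astype(int); bx.append((u[0]-45,u[1]-45,u[0]+45,u[1]+45))
    def cost(p):
        e=0
        for c,m,b in zip(cams,masks,bx):
            s=np.max([sil(c,k,p[0],p[1],z,b) for k,z in parts],0); e+=np.abs(s-m[b[1]:b[3],b[0]:b[2]]).sum()
        return e
    r=minimize(cost,x0[:2],method="Nelder-Mead",options=dict(initial_simplex=np.array(x0[:2])+[[.006,.003],[-.006,.004],[0,-.007]],xatol=1e-4,fatol=.1))
    return r.x,r.fun
def hsv(c): return cv2.cvtColor(c["img"],cv2.COLOR_BGR2HSV)
def cmask(c,col,x=None,y=None,rad=40):
    h,s,v=[a.astype(int) for a in cv2.split(hsv(c))]
    ok=(s>110)&(v>30)
    m=dict(red=ok&((h<8)|(h>170)),yellow=ok&(h>18)&(h<36),blue=ok&(h>100)&(h<130),green=ok&(h>50)&(h<90))[col]
    if x is not None:
        u=proj(c,[[x,y,.04]])[0]; g=np.indices(m.shape); m=m&(np.hypot(g[1]-u[0],g[0]-u[1])<rad)
    return m.astype(np.float32)
E
python3 - <<'E'
from h import *
from workcell import bot
T,C=bot.camera("top"),bot.camera("scene")
q=.64
for n,u,v,z in [("nest",563,293,.085),("red",504,357,.008),("yellow",388,368,.008),("blue",451,301,.008),("liner",277,357,.05),("bottle",591,390,.05),("tape",331,273,.019),("petri",236,311,.015),("decoy",609,306,.03)]:
    x=ray(T,(u*q,v*q),z); 
    if n in("red","yellow","blue"):
        ms=[]
        for c in(T,C):
            m=cmask(c,n,x[0],x[1],26).astype(np.uint8); cs=cv2.findContours(m,0,2)[0]; k=max(cs,key=cv2.contourArea); m[:]=0; cv2.drawContours(m,[k],-1,1,-1); ms.append(m.astype(np.float32))
        print(n,x.round(4),[np.round(fit([c],[m],[("plate",0)],x),4) if 0 else fit([c],[m],[("plate",0)],x) for c,m in zip((T,C),ms)])
    elif n=="nest":
        ms=[]
        for c in(T,C):
            m=np.maximum.reduce([cmask(c,k,x[0],x[1],r) for k,r in(("red",25),("yellow",16),("blue",25))]).astype(np.uint8)
            m=cv2.morphologyEx(m,cv2.MORPH_CLOSE,np.ones((3,3)));k=max(cv2.findContours(m,0,2)[0],key=cv2.contourArea); m[:]=0; cv2.drawContours(m,[k],-1,1,-1); ms.append(m.astype(np.float32))
        print(n,x.round(4),[fit([c],[m],[("red",.007),("yellow",.004),("blue",0)],x) for c,m in zip((T,C),ms)])
    else: print(n,x.round(4))
# liner crops
for nm,c in(("T",T),("C",C)):
    x=ray(T,(277*q,357*q),.05); u=proj(c,[[x[0],x[1],.03]])[0].astype(int)
    cr=c["img"][u[1]-25:u[1]+25,u[0]-25:u[0]+25]; cr=cv2.resize(cr,(400,400),interpolation=cv2.INTER_CUBIC); cr=cv2.convertScaleAbs(cr,alpha=1.3)
    for z,r in CUP["liner"]:
        p=((proj(c,circ(x[0],x[1],z,r))-(u-25)+.5)*8).astype(int); cv2.polylines(cr,[p],True,(0,0,255),1)
    if nm=="T": A=cr
cv2.imwrite("pics/liner.png",np.hstack([A,cr]))
E
```

```text
nest [ 0.5653 -0.147   0.085 ] [(array([ 0.56656001, -0.15099525]), np.float64(53.109375)), (array([ 0.56445823, -0.15039708]), np.float64(48.0625))]
red [ 0.4602 -0.0578  0.008 ] [(array([ 0.4609243 , -0.05818335]), np.float64(39.609375)), (array([ 0.45844084, -0.05816298]), np.float64(60.5))]
yellow [0.4395 0.1507 0.008 ] [(array([0.43955235, 0.14992213]), np.float64(40.078125)), (array([0.43797765, 0.15033598]), np.float64(50.71875))]
blue [0.5613 0.0374 0.008 ] [(array([0.56252564, 0.03732746]), np.float64(50.625)), (array([0.56141456, 0.03857427]), np.float64(63.265625))]
liner [0.4552 0.3421 0.05  ]
bottle [ 0.4008 -0.2022  0.05  ]
tape [0.6091 0.255  0.019 ]
petri [0.5391 0.4259 0.015 ]
decoy [ 0.5512 -0.2473  0.03  ]
```

View pics/liner.png

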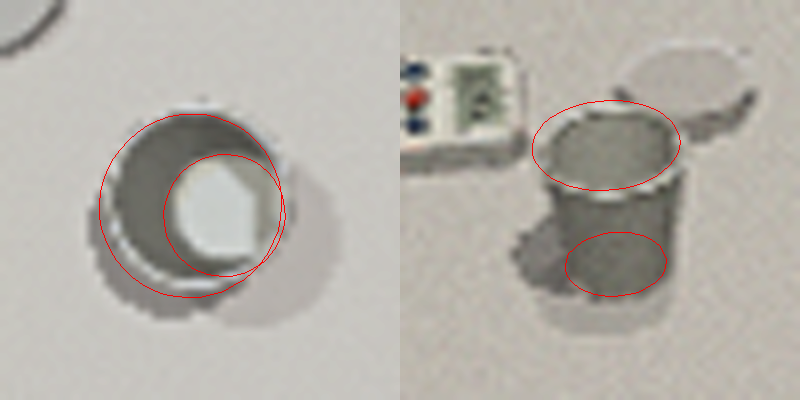

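The liner's real rim sits about 10 px right of and 6 px above my red overlay in the left crop, at (200,199) in the 8x view. That puts the liner near (0.457, 0.339). I'll turn to yaw 90 so that tool x = +y, tool y = +x and tool z = down, then travel to above the nest.

>>> {"fn": "play_rows", "kwargs": {
  "steps": [
    [[0,0,0,0.125],[0,0,0,0.125],[0,0,0,0.125],[0,0,0,0.125],[0,0,0,0.125]]
  ],
  "gripper": 0.0854,
  "squeeze": 20
}}

```text
time: 0.62
ee_pos: [0.2146, 0.5063, 0.231]
tcp_rot: [-180.0, 0.0, 120.9]
wrist_force: [0.3, -0.6, 0.2]
opening: 0.0856
grasp_force: 0.0
```

>>> {"fn": "play_rows", "kwargs": {
  "steps": [
    [[0,0,0,0.125],[0,0,0,0.125],[0,0,0,0.125],[0,0,0,0.125],[0,0,0,0.045]]
  ]
}}

```text
time: 1.03
ee_pos: [0.2145, 0.5063, 0.231]
tcp_rot: [-180.0, 0.0, 89.6]
wrist_force: [-0.9, -0.4, -0.4]
opening: 0.0855
grasp_force: 0.0
```

>>> {"fn": "play_rows", "kwargs": {
  "steps": [
    [[-0.033,0.0176,0,0],[-0.033,0.0176,0,0],[-0.033,0.0176,0,0],[-0.033,0.0176,0,0],[-0.033,0.0176,0,0]]
  ]
}}

```text
time: 1.45
ee_pos: [0.3029, 0.3398, 0.2311]
tcp_rot: [180.0, 0.0, 90.0]
wrist_force: [0.5, 0.4, 0.1]
opening: 0.0856
grasp_force: 0.0
```

>>> {"fn": "play_rows", "kwargs": {
  "steps": [
    [[-0.033,0.0176,0,0],[-0.033,0.0176,0,0],[-0.033,0.0176,0,0],[-0.033,0.0176,0,0],[-0.033,0.0176,0,0]]
  ]
}}

```text
time: 1.87
ee_pos: [0.391, 0.1747, 0.2314]
tcp_rot: [180.0, -0.0, 90.0]
wrist_force: [0.7, 0.9, 0.5]
opening: 0.0853
grasp_force: 0.0
```

>>> {"fn": "play_rows", "kwargs": {
  "steps": [
    [[-0.033,0.0176,0,0],[-0.033,0.0176,0,0],[-0.033,0.0176,0,0],[-0.033,0.0176,0,0],[-0.033,0.0176,0,0]]
  ]
}}

```text
time: 2.28
ee_pos: [0.479, 0.0095, 0.2313]
tcp_rot: [180.0, -0.0, 90.0]
wrist_force: [0.4, 1.2, 0.2]
opening: 0.0854
grasp_force: 0.0
```

>>> {"fn": "play_rows", "kwargs": {
  "steps": [
    [[-0.032,0.0173,0,0],[-0.032,0.0173,0,0],[-0.032,0.0173,0,0],[-0.032,0.0173,0,0],[-0.032,0.0173,0,0]]
  ]
}}

```text
time: 2.7
ee_pos: [0.5656, -0.1505, 0.2311]
tcp_rot: [-180.0, -0.0, 90.0]
wrist_force: [1.1, 0.3, -0.2]
opening: 0.0855
grasp_force: 0.0
```

>>> {"fn": "play_rows", "kwargs": {
  "steps": [
    [[0,0,0.025,0],[0,0,0.025,0],[0,0,0.025,0],[0,0,0.025,0],[0,0,0.02,0]]
  ]
}}

```text
time: 3.12
ee_pos: [0.5644, -0.1486, 0.1089]
tcp_rot: [-179.9, -0.0, 90.0]
wrist_force: [-0.3, 0.2, -1.6]
opening: 0.085
grasp_force: 0.0
```

Run:
```python
from h import *
from workcell import bot
T,C=bot.camera("top"),bot.camera("scene"); o=bot.get_obs(); print(o["ee_pos"])
x=[.5655,-.1507]; out=[]
for c in(T,C):
    u=proj(c,[[x[0],x[1],.06]])[0].astype(int)
    cr=c["img"][u[1]-25:u[1]+25,u[0]-25:u[0]+25]; cr=cv2.resize(cr,(400,400),interpolation=cv2.INTER_CUBIC); cr=cv2.convertScaleAbs(cr,alpha=1.4)
    for z,r,k in((.085,.017,(0,255,0)),(.068,.025,(255,255,0)),(.05,.033,(255,0,255))):
        p=((proj(c,circ(x[0],x[1],z,r))-(u-25)+.5)*8).astype(int); cv2.polylines(cr,[p],True,k,1)
    out.append(cr)
cv2.imwrite("pics/nest.png",np.hstack(out))
```

```text
[ 0.56317174 -0.14813409  0.1074477 ]
```

View pics/nest.png

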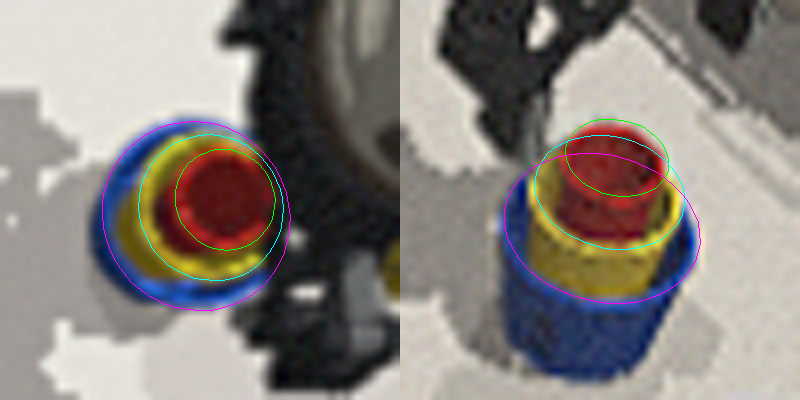

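The overlay matches the nest: red rim about (222,200) in the top crop and (615,158) in the scene crop. The yellow and blue rims agree within 1–2 mm. The arm drifted about 2 mm on the way down, so I'll correct that while descending.

>>> {"fn": "play_rows", "kwargs": {
  "steps": [
    [[-0.0025,0.0023,0.01,0],[0,0,0.01,0],[0,0,0.008,0],[0,0,0,0],[0,0,0,0]]
  ]
}}

```text
time: 3.63
ee_pos: [0.5673, -0.1511, 0.0832]
tcp_rot: [-180.0, -0.0, 90.0]
wrist_force: [1.4, -0.2, -0.3]
opening: 0.0851
grasp_force: 0.0
```

>>> {"fn": "play_rows", "kwargs": {
  "steps": [
    [[0.001,-0.002,0.007,0],[0,0,0.006,0],[0,0,0,0],[0,0,0,0],[0,0,0,0]]
  ]
}}

```text
time: 4.05
ee_pos: [0.5654, -0.1501, 0.0704]
tcp_rot: [180.0, 0.0, 90.0]
wrist_force: [-0.5, -0.0, -0.1]
opening: 0.0853
grasp_force: 0.0
```

Close on red.

>>> {"fn": "play_rows", "kwargs": {
  "steps": [
    [[0,0,0,0],[0,0,0,0],[0,0,0,0],[0,0,0,0],[0,0,0,0]]
  ],
  "gripper": 0.02,
  "squeeze": 20
}}

```text
time: 4.47
ee_pos: [0.5655, -0.1501, 0.0706]
tcp_rot: [180.0, 0.0, 90.0]
wrist_force: [-1.3, -0.1, 1.9]
opening: 0.0319
grasp_force: 19.8
```

>>> {"fn": "play_rows", "kwargs": {
  "steps": [
    [[0,0,0,0],[0,0,0,0],[0,0,0,0],[0,0,0,0],[0,0,0,0]]
  ]
}}

```text
time: 4.88
ee_pos: [0.5655, -0.1501, 0.0705]
tcp_rot: [180.0, 0.0, 90.0]
wrist_force: [0.1, -0.0, 4.2]
opening: 0.0319
grasp_force: 20.0
```

>>> {"fn": "play_rows", "kwargs": {
  "steps": [
    [[0,0,-0.002,0],[0,0,-0.003,0],[0,0,-0.005,0],[0,0,-0.005,0],[0,0,-0.005,0]]
  ]
}}

```text
time: 5.3
ee_pos: [0.5654, -0.1501, 0.0909]
tcp_rot: [180.0, -0.0, 90.0]
wrist_force: [-0.7, -0.3, -0.9]
opening: 0.0322
grasp_force: 19.9
```

>>> {"fn": "play_rows", "kwargs": {
  "steps": [
    [[0,0,-0.008,0],[0,0,-0.008,0],[0,0,-0.01,0],[0,0,-0.01,0],[0,0,-0.01,0]]
  ]
}}

```text
time: 5.72
ee_pos: [0.5655, -0.1501, 0.1377]
tcp_rot: [180.0, 0.0, 90.0]
wrist_force: [-0.1, -0.3, 0.3]
opening: 0.0319
grasp_force: 19.9
```

Run:
```python
from h import *
from workcell import bot
T,C=bot.camera("top"),bot.camera("scene"); o=bot.get_obs(); print(o["ee_pos"],o["opening"],o["grasp_force"],o["wrist_force"])
x=[.5655,-.1507]; out=[]
for c in(T,C):
    u=proj(c,[[x[0],x[1],.08]])[0].astype(int)
    cr=c["img"][u[1]-25:u[1]+25,u[0]-25:u[0]+25]; cr=cv2.resize(cr,(400,400),interpolation=cv2.INTER_CUBIC); cr=cv2.convertScaleAbs(cr,alpha=1.4)
    out.append(cr)
cv2.imwrite("pics/lift1.png",np.hstack(out))
```

```text
[ 0.56629018 -0.15034524  0.13878512] 0.03242528041804267 19.89665515255183 [ 0.69001019  0.41114633 -0.9553116 ]
```

View pics/lift1.png

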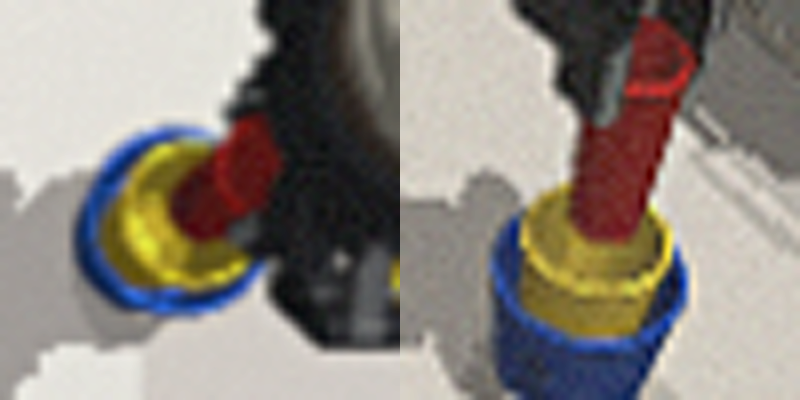

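The red cup is lifted and clear of the yellow one, and it leans slightly in the grip. In the top crop its rim is near (248,160) and its foot near (195,225), so the foot sits toward −x. I'll aim the tool about 4 mm further in +x and let the cup settle when I release it.

>>> {"fn": "play_rows", "kwargs": {
  "steps": [
    [[0,0,-0.01,0],[0,0,-0.01,0],[0,0,-0.01,0],[0.005,-0.005,0,0],[0.01,-0.011,0,0]]
  ]
}}

```text
time: 6.23
ee_pos: [0.55, -0.1354, 0.1667]
tcp_rot: [179.9, 0.0, 90.0]
wrist_force: [-0.6, -0.4, -0.9]
opening: 0.0321
grasp_force: 20.0
```

>>> {"fn": "play_rows", "kwargs": {
  "steps": [
    [[0.015,-0.017,0,0],[0.015,-0.017,0,0],[0.015,-0.017,0,0],[0.015,-0.017,0,0],[0.01,-0.01,0,0]]
  ]
}}

```text
time: 6.65
ee_pos: [0.4695, -0.0639, 0.1664]
tcp_rot: [-180.0, -0.0, 90.0]
wrist_force: [0.1, -0.5, -0.1]
opening: 0.0319
grasp_force: 20.0
```

>>> {"fn": "play_rows", "kwargs": {
  "steps": [
    [[0.0066,-0.007,0,0],[0,0,0.015,0],[0,0,0.02,0],[0,0,0.02,0],[0,0,0.015,0]]
  ]
}}

```text
time: 7.07
ee_pos: [0.464, -0.0583, 0.0948]
tcp_rot: [-180.0, -0.0, 90.0]
wrist_force: [0.7, -0.1, -0.4]
opening: 0.0318
grasp_force: 20.0
```

>>> {"fn": "play_rows", "kwargs": {
  "steps": [
    [[0,0,0.008,0],[0,0,0.006,0],[0,0,0.003,0],[0,0,0,0],[0,0,0,0]]
  ]
}}

```text
time: 7.48
ee_pos: [0.4648, -0.0586, 0.08]
tcp_rot: [179.9, 0.0, 90.0]
wrist_force: [-1.0, 0.0, 0.4]
opening: 0.0317
grasp_force: 20.0
```

```bash
cat > look.py <<'E'
import sys
from h import *
from workcell import bot
def look(name,x,z,circles,half=25):
    out=[]
    for n in("top","scene"):
        c=bot.camera(n); u=proj(c,[[x[0],x[1],z]])[0].astype(int)
        cr=c["img"][u[1]-half:u[1]+half,u[0]-half:u[0]+half]; cr=cv2.convertScaleAbs(cv2.resize(cr,(400,400),interpolation=cv2.INTER_CUBIC),alpha=1.4)
        for cx,cy,zz,r,k in circles:
            p=((proj(c,circ(cx,cy,zz,r))-(u-half)+.5)*(200/half)).astype(int); cv2.polylines(cr,[p],True,k,1)
        out.append(cr)
    cv2.imwrite(f"pics/{name}.png",np.hstack(out)); o=bot.get_obs(); print(o["time"],o["ee_pos"].round(4),o["opening"],o["wrist_force"].round(1))
E
python3 -c "
from look import *
look('red1',(.4597,-.0582),.03,[(.4597,-.0582,.008,.046,(0,255,0)),(.4597,-.0582,.008,.012,(0,255,255))])"
```

```text
7.5833 [ 0.4649 -0.0586  0.0801] 0.03181694036460781 [ 0.4  0.6 -0.7]
```

View pics/red1.png

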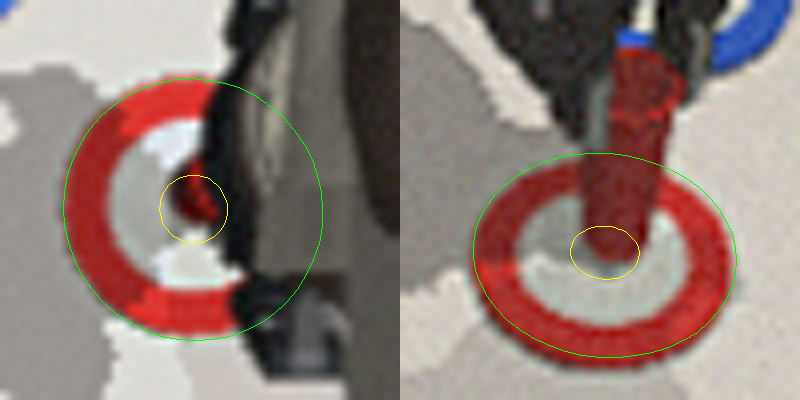

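The red cup's foot is over the middle of its plate, at about (605,245) in the scene crop against the plate centre at (605,252). I'll lower it in small steps and watch the force.

>>> {"fn": "play_rows", "kwargs": {
  "steps": [
    [[0,0,0.001,0],[0,0,0.001,0],[0,0,0.001,0],[0,0,0.001,0],[0,0,0.0005,0]]
  ]
}}

```text
time: 8.0
ee_pos: [0.4643, -0.0585, 0.0746]
tcp_rot: [-180.0, -0.0, 90.0]
wrist_force: [-0.4, 0.9, -0.5]
opening: 0.0319
grasp_force: 20.0
```

>>> {"fn": "play_rows", "kwargs": {
  "steps": [
    [[0,0,0.0005,0],[0,0,0.0005,0],[0,0,0.0005,0],[0,0,0,0],[0,0,0,0]]
  ]
}}

```text
time: 8.42
ee_pos: [0.4644, -0.0585, 0.0733]
tcp_rot: [-180.0, 0.0, 90.0]
wrist_force: [-0.4, -0.1, -0.9]
opening: 0.0321
grasp_force: 20.0
```

>>> {"fn": "play_rows", "kwargs": {
  "steps": [
    [[0,0,0.0005,0],[0,0,0.0005,0],[0,0,0.0005,0],[0,0,0,0],[0,0,0,0]]
  ]
}}

```text
time: 8.83
ee_pos: [0.4644, -0.0585, 0.0717]
tcp_rot: [-180.0, 0.0, 90.0]
wrist_force: [0.1, -0.8, -1.3]
opening: 0.0321
grasp_force: 20.0
```

>>> {"fn": "play_rows", "kwargs": {
  "steps": [
    [[0,0,0.0005,0],[0,0,0.0005,0],[0,0,0,0],[0,0,0,0],[0,0,0,0]]
  ]
}}

```text
time: 9.25
ee_pos: [0.4646, -0.0585, 0.0715]
tcp_rot: [180.0, 0.0, 90.0]
wrist_force: [-2.0, -0.3, 4.8]
opening: 0.0319
grasp_force: 20.5
```

Contact with the plate. Now I'll release.

>>> {"fn": "play_rows", "kwargs": {
  "steps": [
    [[0,0,0,0],[0,0,0,0],[0,0,0,0],[0,0,0,0],[0,0,0,0]]
  ],
  "gripper": 0.04
}}

```text
time: 9.67
ee_pos: [0.4643, -0.0585, 0.0707]
tcp_rot: [-180.0, -0.0, 90.0]
wrist_force: [-0.4, 0.3, 0.3]
opening: 0.0402
grasp_force: 0.0
```

>>> {"fn": "play_rows", "kwargs": {
  "steps": [
    [[0,0,0,0],[0,0,0,0],[0,0,0,0],[0,0,-0.005,0],[0,0,-0.01,0]]
  ],
  "gripper": 0.075
}}

```text
time: 10.08
ee_pos: [0.4637, -0.0584, 0.0854]
tcp_rot: [-179.9, -0.0, 90.0]
wrist_force: [-0.7, -0.0, 0.2]
opening: 0.075
grasp_force: 0.0
```

>>> {"fn": "play_rows", "kwargs": {
  "steps": [
    [[0,0,-0.02,0],[0,0,-0.025,0],[0,0,-0.025,0],[-0.01,0.01,-0.01,0],[-0.017,0.017,0,0]]
  ],
  "gripper": 0.0854
}}

```text
time: 10.5
ee_pos: [0.4924, -0.0851, 0.1706]
tcp_rot: [179.7, 0.0, 90.1]
wrist_force: [-0.4, 0.6, 0.7]
opening: 0.0854
grasp_force: 0.0
```

>>> {"fn": "play_rows", "kwargs": {
  "steps": [
    [[-0.015,0.017,0,0],[-0.015,0.017,0,0],[-0.015,0.017,0,0],[-0.015,0.017,0,0],[-0.005,0.006,0,0]]
  ]
}}

```text
time: 10.92
ee_pos: [0.567, -0.1521, 0.1661]
tcp_rot: [180.0, 0.0, 89.9]
wrist_force: [-0.0, -0.0, -0.2]
opening: 0.0855
grasp_force: 0.0
```

```bash
cat > fitcup.py <<'E'
from h import *
from workcell import bot
def biggest(m,fill=True):
    m=cv2.morphologyEx((m>0).astype(np.uint8),cv2.MORPH_CLOSE,np.ones((3,3))); k=max(cv2.findContours(m,0,2)[0],key=cv2.contourArea); o=np.zeros_like(m); cv2.drawContours(o,[k],-1,1,-1); return o.astype(np.float32)
def nest(x,parts,cols):
    for n in("top","scene"):
        c=bot.camera(n); m=biggest(np.maximum.reduce([cmask(c,k,x[0],x[1],r) for k,r in cols])); r=fit([c],[m],parts,x); print(n,r[0].round(4),round(r[1],1))
E
python3 -c "
from look import *
from fitcup import nest
look('red2',(.4597,-.0582),.04,[(.4597,-.0582,.008,.012,(0,255,255)),(.4597,-.0582,.086,.017,(0,255,0))])
nest((.5655,-.1507),[('yellow',.004),('blue',0)],[('yellow',16),('blue',22)])"
```

```text
11.0167 [ 0.5658 -0.1511  0.1658] 0.0853481112015656 [-0.2  0.6 -0.1]
top [ 0.5666 -0.151 ] 48.1
scene [ 0.5645 -0.1503] 47.2
```

View pics/red2.png

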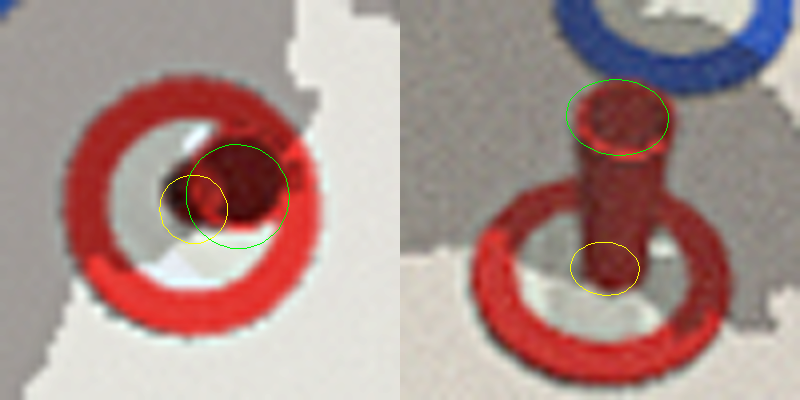

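The red cup stands upright on its plate, with its rim at (240,180) against (238,196) for a perfectly centred cup. That is about 5 mm off, within tolerance. Next is yellow.

>>> {"fn": "play_rows", "kwargs": {
  "steps": [
    [[0,0,0.02,0],[0,0,0.025,0],[0,0,0.025,0],[0,0,0.02,0],[0,0,0.01,0]]
  ]
}}

```text
time: 11.53
ee_pos: [0.5635, -0.1493, 0.0636]
tcp_rot: [-179.8, -0.0, 90.0]
wrist_force: [-0.4, 0.1, -0.2]
opening: 0.0854
grasp_force: 0.0
```

>>> {"fn": "play_rows", "kwargs": {
  "steps": [
    [[0,0,0.007,0],[0,0,0.005,0],[0,0,0,0],[0,0,0,0],[0,0,0,0]]
  ]
}}

```text
time: 11.95
ee_pos: [0.566, -0.1506, 0.055]
tcp_rot: [179.9, 0.0, 90.0]
wrist_force: [-0.1, -0.1, 0.1]
opening: 0.0855
grasp_force: 0.0
```

>>> {"fn": "play_rows", "kwargs": {
  "steps": [
    [[0,0,0.001,0],[0,0,0,0],[0,0,0,0],[0,0,0,0],[0,0,0,0]]
  ],
  "gripper": 0.035,
  "squeeze": 20
}}

```text
time: 12.37
ee_pos: [0.5656, -0.1506, 0.0533]
tcp_rot: [180.0, 0.0, 90.0]
wrist_force: [-0.8, -0.1, 4.7]
opening: 0.0482
grasp_force: 20.5
```

>>> {"fn": "play_rows", "kwargs": {
  "steps": [
    [[0,0,0,0],[0,0,0,0],[0,0,0,0],[0,0,-0.002,0],[0,0,-0.003,0]]
  ]
}}

```text
time: 12.78
ee_pos: [0.5651, -0.1504, 0.0574]
tcp_rot: [-179.9, -0.0, 90.0]
wrist_force: [-0.2, 0.5, -0.4]
opening: 0.0481
grasp_force: 20.7
```

>>> {"fn": "play_rows", "kwargs": {
  "steps": [
    [[0,0,-0.004,0],[0,0,-0.005,0],[0,0,-0.005,0],[0,0,-0.005,0],[0,0,-0.005,0]]
  ]
}}

```text
time: 13.2
ee_pos: [0.5655, -0.1505, 0.0824]
tcp_rot: [180.0, 0.0, 90.0]
wrist_force: [-0.5, -0.9, -0.6]
opening: 0.0482
grasp_force: 20.7
```

>>> {"fn": "play_rows", "kwargs": {
  "steps": [
    [[0,0,-0.01,0],[0,0,-0.01,0],[0,0,-0.01,0],[0,0,-0.01,0],[0,0,-0.01,0]]
  ]
}}

```text
time: 13.62
ee_pos: [0.5655, -0.1505, 0.1332]
tcp_rot: [180.0, 0.0, 90.0]
wrist_force: [0.4, 0.4, 0.2]
opening: 0.0482
grasp_force: 20.8
```

```bash
python3 -c "
from look import *
look('yel1',(.5655,-.1507),.08,[])"
```

```text
13.7167 [ 0.5663 -0.1507  0.1342] 0.0483588067839365 [ 0.4 -1.1  0.9]
```

View pics/yel1.png

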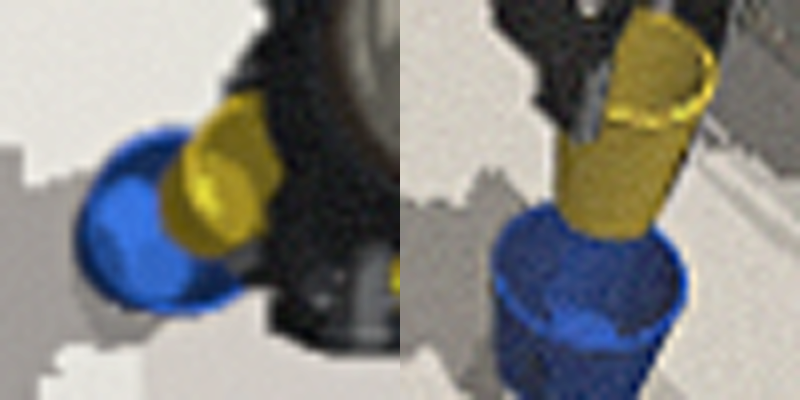

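The yellow cup came cleanly out of the blue one: its rim is at (235,170) in the top crop, with the blue cup left standing at (160,225). Taking it to the yellow plate.

>>> {"fn": "play_rows", "kwargs": {
  "steps": [
    [[0,0,-0.012,0],[0,0,-0.014,0],[0,0,-0.014,0],[0.01,-0.0042,0,0],[0.02,-0.0084,0,0]]
  ]
}}

```text
time: 14.13
ee_pos: [0.5531, -0.1211, 0.1719]
tcp_rot: [180.0, 0.0, 89.9]
wrist_force: [0.2, 0.4, -1.9]
opening: 0.0479
grasp_force: 20.9
```

>>> {"fn": "play_rows", "kwargs": {
  "steps": [
    [[0.025,-0.0105,0,0],[0.025,-0.0105,0,0],[0.025,-0.0105,0,0],[0.025,-0.0105,0,0],[0.025,-0.0105,0,0]]
  ]
}}

```text
time: 14.55
ee_pos: [0.4989, 0.006, 0.1711]
tcp_rot: [-179.9, -0.0, 90.0]
wrist_force: [0.2, 0.0, -0.3]
opening: 0.0479
grasp_force: 20.9
```

>>> {"fn": "play_rows", "kwargs": {
  "steps": [
    [[0.025,-0.0105,0,0],[0.025,-0.0105,0,0],[0.025,-0.0105,0,0],[0.025,-0.0105,0,0],[0.025,-0.0105,0,0]]
  ]
}}

```text
time: 14.97
ee_pos: [0.4463, 0.1308, 0.1712]
tcp_rot: [-180.0, 0.0, 90.0]
wrist_force: [0.5, 0.1, -0.3]
opening: 0.0479
grasp_force: 20.9
```

>>> {"fn": "play_rows", "kwargs": {
  "steps": [
    [[0.015,-0.0063,0,0],[0.0056,-0.0028,0,0],[0,0,0.015,0],[0,0,0.02,0],[0,0,0.02,0]]
  ]
}}

```text
time: 15.38
ee_pos: [0.4385, 0.1502, 0.1161]
tcp_rot: [180.0, -0.0, 90.0]
wrist_force: [-0.7, -0.1, -0.5]
opening: 0.0484
grasp_force: 20.9
```

>>> {"fn": "play_rows", "kwargs": {
  "steps": [
    [[0,0,0.02,0],[0,0,0.015,0],[0,0,0.01,0],[0,0,0.006,0],[0,0,0,0]]
  ]
}}

```text
time: 15.8
ee_pos: [0.438, 0.1497, 0.0646]
tcp_rot: [-179.9, 0.0, 90.0]
wrist_force: [-0.4, 0.5, -0.7]
opening: 0.0481
grasp_force: 20.9
```

>>> {"fn": "play_rows", "kwargs": {
  "steps": [
    [[0,0,0,0],[0,0,0,0],[0,0,0,0],[0,0,0,0],[0,0,0,0]]
  ]
}}

```text
time: 16.22
ee_pos: [0.439, 0.1502, 0.0663]
tcp_rot: [180.0, -0.0, 90.0]
wrist_force: [0.7, -0.1, 0.0]
opening: 0.0484
grasp_force: 20.9
```

>>> {"fn": "play_rows", "kwargs": {
  "steps": [
    [[0,0,0.003,0],[0,0,0.002,0],[0,0,0.001,0],[0,0,0.001,0],[0,0,0,0]]
  ]
}}

```text
time: 16.63
ee_pos: [0.4385, 0.1501, 0.0585]
tcp_rot: [-180.0, 0.0, 90.0]
wrist_force: [0.1, 0.2, -0.5]
opening: 0.0485
grasp_force: 20.9
```

>>> {"fn": "play_rows", "kwargs": {
  "steps": [
    [[0,0,0.0005,0],[0,0,0.0005,0],[0,0,0.0005,0],[0,0,0,0],[0,0,0,0]]
  ]
}}

```text
time: 17.05
ee_pos: [0.4387, 0.1501, 0.0574]
tcp_rot: [180.0, -0.0, 90.0]
wrist_force: [-0.9, 0.6, 1.1]
opening: 0.0485
grasp_force: 21.0
```

>>> {"fn": "play_rows", "kwargs": {
  "steps": [
    [[0,0,0.0005,0],[0,0,0.0005,0],[0,0,0,0],[0,0,0,0],[0,0,0,0]]
  ]
}}

```text
time: 17.47
ee_pos: [0.4388, 0.1503, 0.0573]
tcp_rot: [180.0, -0.0, 90.0]
wrist_force: [-3.9, 0.2, 9.4]
opening: 0.0483
grasp_force: 21.5
```

>>> {"fn": "play_rows", "kwargs": {
  "steps": [
    [[0,0,0,0],[0,0,0,0],[0,0,0,0],[0,0,0,0],[0,0,0,0]]
  ],
  "gripper": 0.056
}}

```text
time: 17.88
ee_pos: [0.4386, 0.1501, 0.0561]
tcp_rot: [-180.0, 0.0, 90.0]
wrist_force: [0.0, -0.3, 0.3]
opening: 0.0562
grasp_force: 0.0
```

>>> {"fn": "play_rows", "kwargs": {
  "steps": [
    [[0,0,0,0],[0,0,0,0],[0,0,0,0],[0,0,-0.005,0],[0,0,-0.01,0]]
  ],
  "gripper": 0.0854
}}

```text
time: 18.3
ee_pos: [0.438, 0.1499, 0.0709]
tcp_rot: [-179.9, 0.0, 90.0]
wrist_force: [0.0, -0.7, 0.7]
opening: 0.0857
grasp_force: 0.0
```

>>> {"fn": "play_rows", "kwargs": {
  "steps": [
    [[0,0,-0.02,0],[0,0,-0.025,0],[0,0,-0.025,0],[0,0,-0.02,0],[0,0,-0.01,0]]
  ]
}}

```text
time: 18.72
ee_pos: [0.4395, 0.1504, 0.175]
tcp_rot: [179.8, -0.1, 90.0]
wrist_force: [0.2, -0.6, 0.8]
opening: 0.0852
grasp_force: 0.0
```

>>> {"fn": "play_rows", "kwargs": {
  "steps": [
    [[-0.02,0.0084,0,0],[-0.03,0.0127,0,0],[-0.03,0.0127,0,0],[-0.03,0.0127,0,0],[-0.03,0.0127,0,0]]
  ]
}}

```text
time: 19.13
ee_pos: [0.4982, 0.0087, 0.1714]
tcp_rot: [180.0, -0.0, 90.0]
wrist_force: [0.9, 0.6, 0.5]
opening: 0.0855
grasp_force: 0.0
```

```bash
python3 -c "
from look import *
from fitcup import *
look('yel2',(.4388,.1501),.04,[(.4388,.1501,.008,.018,(255,0,0)),(.4388,.1501,.072,.025,(0,255,0))])
nest((.5655,-.1507),[('blue',0)],[('blue',22)])"
```

```text
19.2333 [0.4989 0.0068 0.1709] 0.08563631355048544 [-0.5 -0.2 -0.3]Traceback (most recent call last):
  File "<string>", line 5, in <module>
    nest((.5655,-.1507),[('blue',0)],[('blue',22)])
    ~~~~^^^^^^^^^^^^^^^^^^^^^^^^^^^^^^^^^^^^^^^^^^^
  File "fitcup.py", line 7, in nest
    c=bot.camera(n); m=biggest(np.maximum.reduce([cmask(c,k,x[0],x[1],r) for k,r in cols])); r=fit([c],[m],parts,x); print(n,r[0].round(4),round(r[1],1))
                       ~~~~~~~^^^^^^^^^^^^^^^^^^^^^^^^^^^^^^^^^^^^^^^^^^^^^^^^^^^^^^^^^^^^^
  File "fitcup.py", line 4, in biggest
    m=cv2.morphologyEx((m>0).astype(np.uint8),cv2.MORPH_CLOSE,np.ones((3,3))); k=max(cv2.findContours(m,0,2)[0],key=cv2.contourArea); o=np.zeros_like(m); cv2.drawContours(o,[k],-1,1,-1); return o.astype(np.float32)
                                                                                 ~~~^^^^^^^^^^^^^^^^^^^^^^^^^^^^^^^^^^^^^^^^^^^^^^^^
ValueError: max() iterable argument is empty
```

View pics/yel2.png

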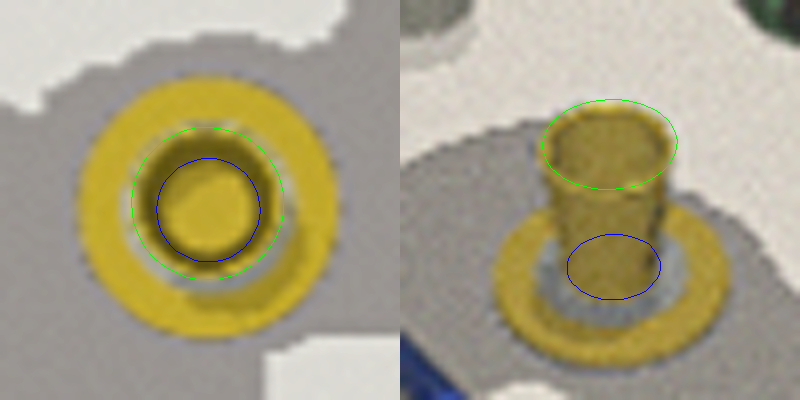

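The yellow cup is upright and well centred, with its rim at (208,203) on the overlay. Going for blue.

>>> {"fn": "play_rows", "kwargs": {
  "steps": [
    [[-0.03,0.0126,0,0],[-0.03,0.0126,0,0],[-0.03,0.0126,0,0],[-0.03,0.0126,0,0],[-0.025,0.0105,0,0]]
  ]
}}

```text
time: 19.7
ee_pos: [0.5592, -0.1357, 0.1713]
tcp_rot: [-180.0, -0.0, 90.0]
wrist_force: [-0.3, -0.2, 0.3]
opening: 0.085
grasp_force: 0.0
```

>>> {"fn": "play_rows", "kwargs": {
  "steps": [
    [[-0.0155,0.0065,0.01,0],[0,0,0.02,0],[0,0,0.02,0],[0,0,0.02,0],[0,0,0.01,0]]
  ]
}}

```text
time: 20.12
ee_pos: [0.564, -0.1491, 0.088]
tcp_rot: [-179.8, -0.1, 90.0]
wrist_force: [-0.0, -0.1, 0.1]
opening: 0.0853
grasp_force: 0.0
```

>>> {"fn": "play_rows", "kwargs": {
  "steps": [
    [[0,0,0,0],[0,0,0,0],[0,0,0,0],[0,0,0,0],[0,0,0,0]]
  ]
}}

```text
time: 20.53
ee_pos: [0.5659, -0.1504, 0.0925]
tcp_rot: [179.9, 0.0, 90.0]
wrist_force: [-0.6, -0.6, -0.5]
opening: 0.0854
grasp_force: 0.0
```

```bash
python3 -c "
from fitcup import *
c=bot.camera('scene'); x=(.5655,-.1507)
print(fit([c],[biggest(cmask(c,'blue',*x,22))],[('blue',0)],x), bot.get_obs()['ee_pos'])"
```

```text
(array([ 0.56443797, -0.15138296]), np.float64(57.484375)) [ 0.56575557 -0.15043083  0.09230609]
```

>>> {"fn": "play_rows", "kwargs": {
  "steps": [
    [[0,0,0.01,0],[0,0,0.012,0],[0,0,0.012,0],[0,0,0.01,0],[0,0,0.006,0]]
  ]
}}

```text
time: 21.0
ee_pos: [0.5642, -0.1501, 0.0387]
tcp_rot: [-179.8, -0.0, 90.0]
wrist_force: [0.4, 0.1, -0.3]
opening: 0.0853
grasp_force: 0.0
```

>>> {"fn": "play_rows", "kwargs": {
  "steps": [
    [[0,0,0.006,0],[0,0,0.005,0],[0,0,0,0],[0,0,0,0],[0,0,0,0]]
  ]
}}

```text
time: 21.42
ee_pos: [0.5656, -0.1505, 0.0308]
tcp_rot: [180.0, 0.0, 90.0]
wrist_force: [1.0, -0.2, -0.3]
opening: 0.0852
grasp_force: 0.0
```

>>> {"fn": "play_rows", "kwargs": {
  "steps": [
    [[0,0,0,0],[0,0,0,0],[0,0,0,0],[0,0,0,0],[0,0,0,0]]
  ],
  "gripper": 0.05,
  "squeeze": 20
}}

```text
time: 21.83
ee_pos: [0.5656, -0.1505, 0.0314]
tcp_rot: [179.9, 0.0, 90.0]
wrist_force: [-2.0, 0.3, 5.4]
opening: 0.0652
grasp_force: 21.2
```

>>> {"fn": "play_rows", "kwargs": {
  "steps": [
    [[0,0,0,0],[0,0,0,0],[0,0,-0.002,0],[0,0,-0.004,0],[0,0,-0.006,0]]
  ]
}}

```text
time: 22.25
ee_pos: [0.565, -0.1503, 0.0423]
tcp_rot: [-180.0, -0.0, 90.0]
wrist_force: [-0.4, -0.2, -1.1]
opening: 0.0646
grasp_force: 22.3
```

>>> {"fn": "play_rows", "kwargs": {
  "steps": [
    [[0,0,-0.012,0],[0,0,-0.02,0],[0,0,-0.02,0],[0,0,-0.02,0],[0,0,-0.01,0]]
  ]
}}

```text
time: 22.67
ee_pos: [0.5662, -0.1506, 0.128]
tcp_rot: [179.8, 0.1, 90.0]
wrist_force: [0.3, -0.5, 0.5]
opening: 0.0648
grasp_force: 22.4
```

>>> {"fn": "play_rows", "kwargs": {
  "steps": [
    [[0.012,0,0,0],[0.02,-0.0005,0,0],[0.025,-0.0005,0,0],[0.025,-0.0005,0,0],[0.025,-0.0005,0,0]]
  ]
}}

```text
time: 23.08
ee_pos: [0.5627, -0.0418, 0.1235]
tcp_rot: [-179.9, -0.0, 90.0]
wrist_force: [0.3, -0.2, -0.1]
opening: 0.0649
grasp_force: 22.4
```

>>> {"fn": "play_rows", "kwargs": {
  "steps": [
    [[0.025,-0.0005,0,0],[0.025,-0.0005,0,0],[0.02,-0.0005,0,0],[0.0115,0,0,0],[0,0,0.01,0]]
  ]
}}

```text
time: 23.5
ee_pos: [0.5622, 0.0405, 0.1153]
tcp_rot: [179.9, -0.0, 90.1]
wrist_force: [1.5, 0.6, 0.8]
opening: 0.0646
grasp_force: 22.4
```

>>> {"fn": "play_rows", "kwargs": {
  "steps": [
    [[0,0,0.015,0],[0,0,0.018,0],[0,0,0.015,0],[0,0,0.01,0],[0,0,0.005,0]]
  ]
}}

```text
time: 23.92
ee_pos: [0.5607, 0.0375, 0.049]
tcp_rot: [-179.8, 0.0, 90.0]
wrist_force: [-1.2, -0.4, -0.4]
opening: 0.0649
grasp_force: 22.4
```

>>> {"fn": "play_rows", "kwargs": {
  "steps": [
    [[0,0,0,0],[0,0,0,0],[0,0,0,0],[0,0,0,0],[0,0,0,0]]
  ]
}}

```text
time: 24.33
ee_pos: [0.5622, 0.0381, 0.0521]
tcp_rot: [179.9, -0.0, 90.0]
wrist_force: [0.6, -0.1, -0.4]
opening: 0.0651
grasp_force: 22.4
```

Now 13 mm above contact, so I'll ease it down.

>>> {"fn": "play_rows", "kwargs": {
  "steps": [
    [[0,0,0.004,0],[0,0,0.003,0],[0,0,0.002,0],[0,0,0.001,0],[0,0,0,0]]
  ]
}}

```text
time: 24.75
ee_pos: [0.5615, 0.0381, 0.0408]
tcp_rot: [-180.0, 0.0, 90.0]
wrist_force: [0.1, 0.1, -0.7]
opening: 0.0647
grasp_force: 22.4
```

>>> {"fn": "play_rows", "kwargs": {
  "steps": [
    [[0,0,0.0005,0],[0,0,0.0005,0],[0,0,0.0005,0],[0,0,0,0],[0,0,0,0]]
  ]
}}

```text
time: 25.17
ee_pos: [0.5618, 0.0381, 0.0398]
tcp_rot: [180.0, -0.0, 90.0]
wrist_force: [-0.4, 0.3, -0.8]
opening: 0.0651
grasp_force: 22.4
```

>>> {"fn": "play_rows", "kwargs": {
  "steps": [
    [[0,0,0.0005,0],[0,0,0.0005,0],[0,0,0,0],[0,0,0,0],[0,0,0,0]]
  ]
}}

```text
time: 25.58
ee_pos: [0.5619, 0.0381, 0.0394]
tcp_rot: [180.0, -0.0, 90.0]
wrist_force: [-2.3, 0.3, 5.5]
opening: 0.0646
grasp_force: 22.7
```

>>> {"fn": "play_rows", "kwargs": {
  "steps": [
    [[0,0,0,0],[0,0,0,0],[0,0,0,0],[0,0,0,0],[0,0,0,0]]
  ],
  "gripper": 0.0854
}}

```text
time: 26.0
ee_pos: [0.5617, 0.0381, 0.0386]
tcp_rot: [-180.0, 0.0, 90.0]
wrist_force: [-0.1, 0.4, -0.2]
opening: 0.0853
grasp_force: 0.0
```

>>> {"fn": "play_rows", "kwargs": {
  "steps": [
    [[0,0,-0.005,0],[0,0,-0.01,0],[0,0,-0.02,0],[0,0,-0.03,0],[0,0,-0.03,0]]
  ]
}}

```text
time: 26.42
ee_pos: [0.5612, 0.0381, 0.1353]
tcp_rot: [-180.0, 0.0, 90.0]
wrist_force: [0.3, -0.4, -0.3]
opening: 0.0851
grasp_force: 0.0
```

>>> {"fn": "play_rows", "kwargs": {
  "steps": [
    [[0,0,-0.025,0],[0,0,-0.015,0],[0.02,-0.007,0,0],[0.03,-0.0105,0,0],[0.03,-0.0105,0,0]]
  ]
}}

```text
time: 26.83
ee_pos: [0.5338, 0.1185, 0.1753]
tcp_rot: [179.9, -0.0, 89.9]
wrist_force: [0.9, 0.2, 1.1]
opening: 0.0856
grasp_force: 0.0
```

```bash
python3 -c "
from look import *
look('lin2',(.457,.339),.03,[(.457,.339,0,.0215,(255,0,0)),(.457,.339,.064,.0305,(0,255,0))],20)"
```

```text
26.9333 [0.5328 0.1212 0.1752] 0.08559669780405357 [ 0.2 -0.4  0.4]
```

View pics/lin2.png

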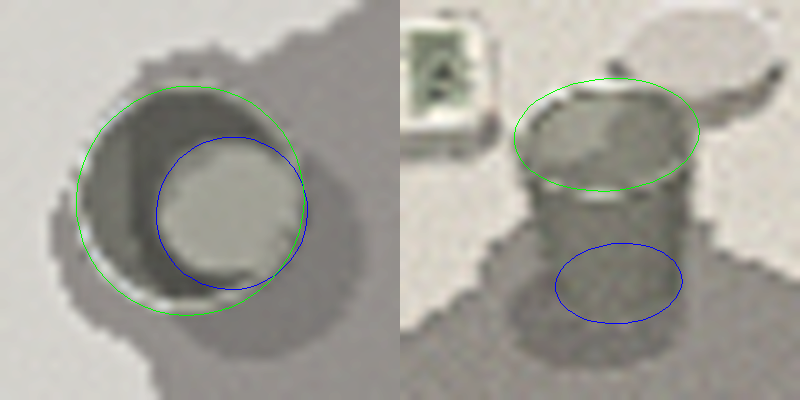

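The liner overlay at (0.457, 0.339) fits its rim at about (188,197) in the top crop, to within 1 mm. Going to the liner.

>>> {"fn": "play_rows", "kwargs": {
  "steps": [
    [[0.03,-0.0105,0,0],[0.03,-0.0105,0,0],[0.03,-0.0105,0,0],[0.03,-0.0105,0,0],[0.03,-0.0105,0,0]]
  ]
}}

```text
time: 27.35
ee_pos: [0.4809, 0.2691, 0.1749]
tcp_rot: [179.9, -0.0, 90.0]
wrist_force: [0.4, 1.2, -0.6]
opening: 0.0849
grasp_force: 0.0
```

>>> {"fn": "play_rows", "kwargs": {
  "steps": [
    [[0.03,-0.0105,0,0],[0.025,-0.0087,0,0],[0.015,-0.0053,0.01,0],[0,0,0.02,0],[0,0,0.02,0]]
  ]
}}

```text
time: 27.77
ee_pos: [0.457, 0.3394, 0.1247]
tcp_rot: [179.9, -0.1, 90.1]
wrist_force: [-0.3, -0.4, -0.9]
opening: 0.0851
grasp_force: 0.0
```

>>> {"fn": "play_rows", "kwargs": {
  "steps": [
    [[0,0,0.01,0],[0,0,0,0],[0,0,0,0],[0,0,0,0],[0,0,0,0]]
  ]
}}

```text
time: 28.18
ee_pos: [0.4575, 0.3382, 0.1154]
tcp_rot: [179.9, -0.1, 90.0]
wrist_force: [0.4, 0.1, 0.3]
opening: 0.0854
grasp_force: 0.0
```

```bash
python3 -c "
from look import *
look('blue2',(.562,.038),.04,[(.562,.038,.008,.026,(0,255,255)),(.562,.038,.058,.033,(0,255,0)),(.562,.038,.008,.046,(0,0,255))])
from fitcup import *
for n in ('top','scene'):
    c=bot.camera(n); x=(.562,.038); m=cmask(c,'blue',*x,28); print(n,m.sum())"
```

```text
28.2833 [0.4573 0.3382 0.1149] 0.08535408514664608 [-0.   0.9 -0.1]
top 740.0
scene 562.0
```

View pics/blue2.png

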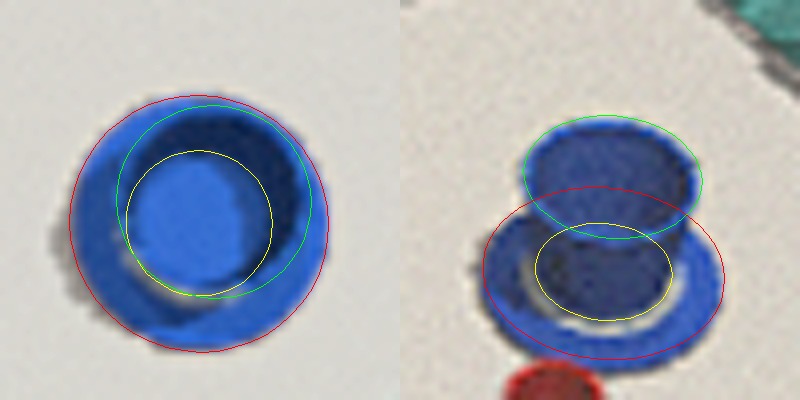

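The blue cup matches its overlay: rim at (214,201) in the top crop, centred on the plate and upright. Descending on the liner and gripping it high, so that the finger tips stay above the blue rim.

>>> {"fn": "play_rows", "kwargs": {
  "steps": [
    [[0,0,0.01,0],[0,0,0.015,0],[0,0,0.015,0],[0,0,0.012,0],[0,0,0.008,0]]
  ]
}}

```text
time: 28.8
ee_pos: [0.4562, 0.3377, 0.0518]
tcp_rot: [-179.9, 0.1, 90.0]
wrist_force: [0.1, -0.9, 0.3]
opening: 0.0855
grasp_force: 0.0
```

>>> {"fn": "play_rows", "kwargs": {
  "steps": [
    [[0,0,0.005,0],[0,0,0,0],[0,0,0,0],[0,0,0,0],[0,0,0,0]]
  ]
}}

```text
time: 29.22
ee_pos: [0.4572, 0.3384, 0.0496]
tcp_rot: [179.9, -0.0, 90.0]
wrist_force: [-0.4, -0.1, -0.0]
opening: 0.0856
grasp_force: 0.0
```

>>> {"fn": "play_rows", "kwargs": {
  "steps": [
    [[0,0,0,0],[0,0,0,0],[0,0,0,0],[0,0,0,0],[0,0,0,0]]
  ],
  "gripper": 0.045,
  "squeeze": 20
}}

```text
time: 29.63
ee_pos: [0.457, 0.3383, 0.0494]
tcp_rot: [180.0, -0.0, 90.0]
wrist_force: [-0.3, -1.0, 5.1]
opening: 0.0578
grasp_force: 21.1
```

>>> {"fn": "play_rows", "kwargs": {
  "steps": [
    [[0,0,0,0],[0,0,0,0],[0,0,-0.002,0],[0,0,-0.005,0],[0,0,-0.01,0]]
  ]
}}

```text
time: 30.05
ee_pos: [0.4561, 0.3376, 0.065]
tcp_rot: [-179.9, 0.1, 90.0]
wrist_force: [-0.1, 0.4, -0.7]
opening: 0.0582
grasp_force: 21.6
```

>>> {"fn": "play_rows", "kwargs": {
  "steps": [
    [[0,0,-0.015,0],[0,0,-0.02,0],[0,0,-0.02,0],[0,0,-0.02,0],[0,0,-0.008,0]]
  ]
}}

```text
time: 30.47
ee_pos: [0.4575, 0.3386, 0.1524]
tcp_rot: [179.8, -0.1, 90.0]
wrist_force: [0.5, 0.3, 0.2]
opening: 0.0583
grasp_force: 21.6
```

>>> {"fn": "play_rows", "kwargs": {
  "steps": [
    [[-0.01,0.0035,0,0],[-0.02,0.007,0,0],[-0.025,0.00875,0,0],[-0.025,0.00875,0,0],[-0.025,0.00875,0,0]]
  ]
}}

```text
time: 30.88
ee_pos: [0.4934, 0.2312, 0.1474]
tcp_rot: [-179.9, 0.1, 90.0]
wrist_force: [-0.5, 0.1, -0.2]
opening: 0.0586
grasp_force: 21.6
```

>>> {"fn": "play_rows", "kwargs": {
  "steps": [
    [[-0.025,0.00875,0,0],[-0.025,0.00875,0,0],[-0.025,0.00875,0,0],[-0.025,0.00875,0,0],[-0.025,0.00875,0,0]]
  ]
}}

```text
time: 31.3
ee_pos: [0.537, 0.106, 0.1475]
tcp_rot: [-179.9, 0.0, 90.0]
wrist_force: [0.1, 0.7, -0.5]
opening: 0.0585
grasp_force: 21.6
```

>>> {"fn": "play_rows", "kwargs": {
  "steps": [
    [[-0.025,0.00875,0,0],[-0.02,0.007,0,0],[-0.015,0.00525,0,0],[-0.01,0.0035,0,0],[0,0,0,0]]
  ]
}}

```text
time: 31.72
ee_pos: [0.5617, 0.036, 0.1476]
tcp_rot: [-179.9, 0.0, 89.9]
wrist_force: [-0.1, -0.1, -0.4]
opening: 0.058
grasp_force: 21.6
```

>>> {"fn": "play_rows", "kwargs": {
  "steps": [
    [[0,0,0.01,0],[0,0,0.01,0],[0,0,0.005,0],[0,0,0,0],[0,0,0,0]]
  ]
}}

```text
time: 32.13
ee_pos: [0.5612, 0.0387, 0.1231]
tcp_rot: [-179.9, 0.0, 90.1]
wrist_force: [-1.2, 0.2, -0.8]
opening: 0.0583
grasp_force: 21.6
```

```bash
python3 -c "
from look import *
look('ins1',(.562,.038),.08,[(.562,.038,.058,.033,(0,255,0)),(.562,.038,.0752,.0215,(0,255,255)),(.562,.038,.1392,.0305,(0,0,255))],30)"
```

```text
32.2333 [0.5618 0.0386 0.124 ] 0.05787111428314596 [-0.   0.6 -0.3]
```

View pics/ins1.png

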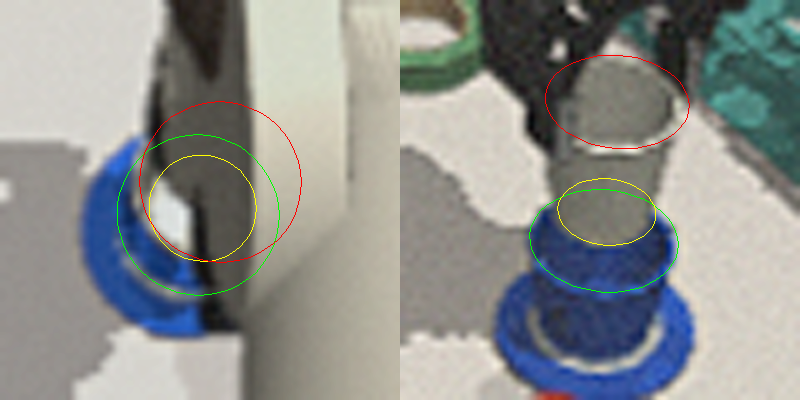

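The held liner lines up with its predicted circles: foot at about (607,212) in the scene crop, over the blue mouth. Lowering gently.

>>> {"fn": "play_rows", "kwargs": {
  "steps": [
    [[0,-0.0002,0.008,0],[0,0,0.008,0],[0,0,0.008,0],[0,0,0.006,0],[0,0,0.004,0]]
  ]
}}

```text
time: 32.65
ee_pos: [0.5611, 0.038, 0.0883]
tcp_rot: [-179.9, 0.0, 90.0]
wrist_force: [-0.4, -1.0, 0.1]
opening: 0.0577
grasp_force: 21.6
```

>>> {"fn": "play_rows", "kwargs": {
  "steps": [
    [[0,0,0.004,0],[0,0,0.004,0],[0,0,0.003,0],[0,0,0.002,0],[0,0,0,0]]
  ]
}}

```text
time: 33.07
ee_pos: [0.5614, 0.0381, 0.0764]
tcp_rot: [-180.0, 0.0, 90.0]
wrist_force: [0.9, -0.1, 0.1]
opening: 0.0581
grasp_force: 21.6
```

>>> {"fn": "play_rows", "kwargs": {
  "steps": [
    [[0,0,0.002,0],[0,0,0.002,0],[0,0,0.001,0],[0,0,0.001,0],[0,0,0,0]]
  ]
}}

```text
time: 33.48
ee_pos: [0.5616, 0.038, 0.0706]
tcp_rot: [-180.0, 0.0, 90.0]
wrist_force: [-0.3, 0.4, 0.3]
opening: 0.058
grasp_force: 21.6
```

>>> {"fn": "play_rows", "kwargs": {
  "steps": [
    [[0,0,0.001,0],[0,0,0.001,0],[0,0,0.001,0],[0,0,0.001,0],[0,0,0,0]]
  ]
}}

```text
time: 33.9
ee_pos: [0.5615, 0.0381, 0.0666]
tcp_rot: [-180.0, 0.0, 90.0]
wrist_force: [-0.2, -0.1, -0.2]
opening: 0.0581
grasp_force: 21.6
```

>>> {"fn": "play_rows", "kwargs": {
  "steps": [
    [[0,0,0.001,0],[0,0,0.001,0],[0,0,0.001,0],[0,0,0,0],[0,0,0,0]]
  ]
}}

```text
time: 34.32
ee_pos: [0.5615, 0.0382, 0.0637]
tcp_rot: [-180.0, -0.0, 90.0]
wrist_force: [-0.1, -0.0, -0.5]
opening: 0.0581
grasp_force: 21.6
```

>>> {"fn": "play_rows", "kwargs": {
  "steps": [
    [[0,0,0.0005,0],[0,0,0.0005,0],[0,0,0.0005,0],[0,0,0,0],[0,0,0,0]]
  ]
}}

```text
time: 34.73
ee_pos: [0.5616, 0.0381, 0.0622]
tcp_rot: [-180.0, -0.0, 90.0]
wrist_force: [0.6, 0.4, -1.0]
opening: 0.0581
grasp_force: 21.6
```

>>> {"fn": "play_rows", "kwargs": {
  "steps": [
    [[0,0,0.0005,0],[0,0,0,0],[0,0,0.0005,0],[0,0,0,0],[0,0,0,0]]
  ]
}}

```text
time: 35.15
ee_pos: [0.5616, 0.0381, 0.0615]
tcp_rot: [180.0, 0.0, 90.0]
wrist_force: [-0.5, -1.0, 2.5]
opening: 0.058
grasp_force: 21.8
```

Contact at the expected full depth (z 0.0615). Releasing, then retreating upward and away.

>>> {"fn": "play_rows", "kwargs": {
  "steps": [
    [[0,0,0,0],[0,0,0,0],[0,0,0,0],[0,0,0,0],[0,0,0,0]]
  ],
  "gripper": 0.064
}}

```text
time: 35.57
ee_pos: [0.5616, 0.0382, 0.0612]
tcp_rot: [-180.0, -0.0, 90.0]
wrist_force: [-0.4, -0.1, 0.5]
opening: 0.0642
grasp_force: 0.0
```

>>> {"fn": "play_rows", "kwargs": {
  "steps": [
    [[0,0,0,0],[0,0,0,0],[0,0,0,0],[0,0,-0.005,0],[0,0,-0.01,0]]
  ],
  "gripper": 0.0854
}}

```text
time: 35.98
ee_pos: [0.5609, 0.0381, 0.0757]
tcp_rot: [-179.9, 0.0, 90.0]
wrist_force: [-1.0, 0.5, -0.1]
opening: 0.0853
grasp_force: 0.0
```

>>> {"fn": "play_rows", "kwargs": {
  "steps": [
    [[0,0,-0.02,0],[0,0,-0.03,0],[0,0,-0.03,0],[0,0,-0.02,0],[0,0,-0.01,0]]
  ]
}}

```text
time: 36.4
ee_pos: [0.5625, 0.0382, 0.1906]
tcp_rot: [179.7, -0.0, 90.0]
wrist_force: [0.7, 0.3, 0.7]
opening: 0.0856
grasp_force: 0.0
```

>>> {"fn": "play_rows", "kwargs": {
  "steps": [
    [[0.02,0,0,0],[0.03,-0.01,0,0],[0.03,-0.01,0,0],[0.03,-0.01,0,0],[0.03,-0.01,0,0]]
  ]
}}

```text
time: 36.82
ee_pos: [0.5208, 0.1792, 0.1862]
tcp_rot: [-180.0, 0.0, 90.0]
wrist_force: [0.1, 0.6, 0.2]
opening: 0.0854
grasp_force: 0.0
```

>>> {"fn": "play_rows", "kwargs": {
  "steps": [
    [[0.03,-0.01,0,0],[0.03,-0.01,0,0],[0.03,0,0,0],[0.02,0,0,0],[0,0,0,0]]
  ]
}}

```text
time: 37.23
ee_pos: [0.5009, 0.2913, 0.1856]
tcp_rot: [-180.0, -0.0, 90.2]
wrist_force: [0.5, -0.4, 0.5]
opening: 0.0855
grasp_force: 0.0
```

```bash
python3 -c "
from look import *
look('fin',(.562,.038),.06,[(.562,.038,.058,.033,(0,255,0)),(.562,.038,.076,.0305,(0,0,255))],20)
c=bot.camera('top'); cv2.imwrite('pics/fintop.png',cv2.resize(c['img'],(800,600)))"
```

```text
37.3333 [0.5012 0.2884 0.1858] 0.08531632561544088 [ 0.1  0.3 -1.2]
```

View pics/fin.png

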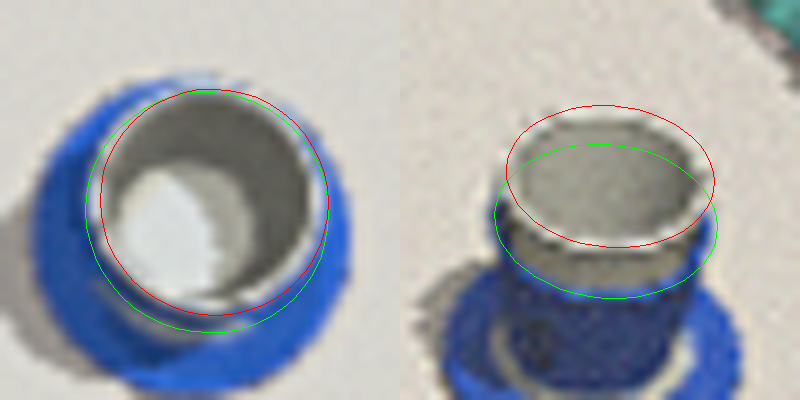

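View pics/fintop.png

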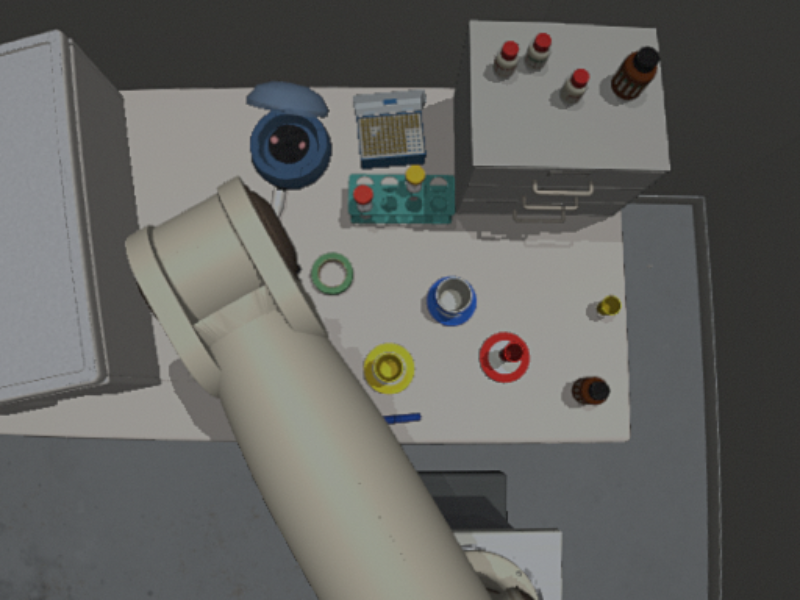

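The liner's rim matches the full-depth circle at about (214,202), seated in the blue cup. All three cups stand on their plates, and the tape roll (331,273) and the bottle (591,390) have not moved. The petri dish is hidden under the arm in this view, and nothing went near it. I'll let the arm settle, then hand in.

>>> {"fn": "play_rows", "kwargs": {
  "steps": [
    [[0,0,0,0],[0,0,0,0],[0,0,0,0],[0,0,0,0],[0,0,0,0]]
  ]
}}

```text
time: 37.8
ee_pos: [0.5017, 0.2877, 0.1864]
tcp_rot: [180.0, -0.0, 90.0]
wrist_force: [0.2, 0.1, 0.5]
opening: 0.0847
grasp_force: 0.0
```

```bash
python3 -c "
from workcell import bot
print(bot.job_done())"
```

```text
the job is handed in; nothing more can be done
None
```

I handed the job in at about 38 s of the 96 s allowed, with no verdict shown: each cup stands upright on its own plate (red about 5 mm off centre), the liner is seated in the blue cup, everything is released, and the tape roll and bottle look unmoved (the arm hid the petri dish).

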